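# Load a pressure gauge into the test rig and bring up the sealing head

## Robot

A 6-joint arm with a two-finger parallel gripper is mounted at the origin on a cart in front of the work surface, level with it; the furniture and walls round the work are solid. World frame = base frame: x ahead of the robot, y to its left, z up, the work surface at z = 0. Lengths are in m, angles in rad, forces in N, time in s.
With the tool pointing down it reaches from about 0.35 to 0.975 m from the base axis. Payload 17.4 kg.
Tool frame: the origin (TCP) lies between the finger pads; the fingertips stand 17 mm ahead of it and the grasp point (between the pads) lies 2 mm behind it; z points along the fingers, y is the line along which they close (so a half turn about z gives the same grasp; the last joint's range is limited). The gripper opens to 85 mm and grips with 20 to 120 N. Pads are 22 mm wide; open, the fingers measure 114 mm over their backs; the gripper's body (76 mm by 85 mm) begins 54 mm behind the grasp point. The pads swing forward as they close: fully open they stand 13 mm farther back than shut.
Start: joints at [1.091, 0.116, 1.442, -0, 1.584, -0.038], TCP at [0.289, 0.61, 0.248] pointing down, gripper open.
Joint ranges: [-2.83, 2.83], [-0.83, 2.19], [0.07, 2.5], [-1.14, 4.28], [0.01, 3], [-2.97, 2.97]. Speed limits (rad/s): [1.89, 1.89, 2.22, 3.14, 3.14, 3.14].

## Interface

Orientations are given as a unit quaternion [w, x, y, z].
In Python, from rig import bot gives the robot as it stands. The module is installed in compiled form; this text tells all that it offers.
- The arm moves only by the shell command python3 -m creep 'ROWS' [FORCE]. ROWS is JSON, one flat list of numbers, 7 for each row, row after row: the turn, a rotation vector about the tool's x, y, z in degrees, then the shift along the tool's x, y, z in mm, then the finger opening in mm, from 0 to 85.4. A call has 1 to 8 rows; each row shifts and turns the commanded pose from where the row before left it, along the tool's axes as they then stand; what a row does not reach is not made up. A row lasts 1/10 s, in which the tool goes at most 50 mm and 8.59 degrees, less where a joint would pass 70% of its speed; a pose out of reach is approached as far as the arm can. A call with a gripper value outside its range is refused whole. The fingers move at their own pace and stop on an object; FORCE is the grip in N (left out, the last holds). Time passes only in rows, so rows that do not move let the fingers close. It gives the time, the measured TCP pose, the force, the opening and the grip force at its end, in the units of the state.
- bot.sense(): the state, without advancing time (a new reading comes with each control period).
- bot.capture(name): name is "scene" or "side" or "wrist"; returns the picture (420x560x3 uint8, blue, green, red); there is no depth.
- bot.get_calibration(name): a dict with "K" (3x3 intrinsics, pixels), "R" (3x3) and "t" (3): a world point X has camera coordinates R X + t. Camera axes: x right, y down, z forward; pixel columns grow to the right and rows downward; lengths in m; the calibration is good to about 2 mm. A picture is of the moment at which its call begins: read the wrist's pose just before it. get_calibration takes no time and is no camera call; for the wrist camera it gives the pose at the moment of the call.
- bot.sign_off(): hands the job in; it is judged then, once.
The state is a dict: "time": time; "qpos": joint angles; "joint_velocities": joint speeds; "tau": joint torques, N m; "position": TCP position; "eef_rot": TCP orientation; "force": force on the tool from outside, world axes, zero at the start; "torque": the same for the moment, N m; "finger_gap": finger opening in m; "gripper_force": force on a finger pad.
Only numpy, scipy, OpenCV 4.12 (cv2) and the standard library are available. Lean on these libraries where they do the work, as an engineer would, in place of code of your own. Each camera call takes 0.05 s, during which the arm holds its last target. There are 200 camera calls.

## Task

The pressure gauge in the parts bin is next for the leak test. Take it out, leaving the hex nipples in the bin, and lay it dial up in the test rig, with its case on the black pad against the two locating pins and its stem down in the channel; then push the sealing head along its rail until its rubber seal is fully up against the end of the stem. Its case lies so tight between nipples and bin wall that only the stem can be gripped there, and the channel leaves no room for fingers at the stem, so put it down on the bench and take it again round the case. Do not disturb the tape spool, ball valve and screwdriver lying about.

Things in the scene. Friction and masses are not known exactly. Their poses are not given: they have to be found in the camera images.
- gauge: Pressure gauge lying on its back, dial up, brass stem out of its side to -x. Origin on its underside, z up. Case: axis at x = +11.5 mm, 31 mm high, diameter 58 at the bezel (z 23 to 29), 52 at the bottom. Stem: axis at z = 12.5 mm, from x = -17 to its end at -40.5; hexagon 16 wide, 14 high as far as x = -25.5, then a 12 mm thread. Starts in the bin, stem across it; 0.16 kg.
- stem_end (a point): Centre of the end face of the gauge's stem (at x = -40.5, y = 0, z = 12.5 mm in the gauge's frame).
- bin: Yellow open-front parts bin, 152 x 111 x 64 mm, fixed to the bench. Origin at the centre of its underside; x from its low front (-x, wall 30 mm high) to its back, z up. Inside: x -73 to 72 mm, y -50 to 50 mm, floor at z = 3 mm; side and back walls 62 mm high.
- nipple_0: Hex pipe nipple, 25 x 40 x 28 mm, lying in the bin behind the gauge's case; stays in the bin. Origin under its centre, its axis along y.
- nipple_1: Hex pipe nipple like nipple_0, lying in the bin in front of the gauge's case; stays in the bin.
- nipple_2: Hex pipe nipple like nipple_0, lying in the bin's back corner; stays in the bin.
- rig: Gauge test rig, fixed: aluminium plate, x -125 to 105, y -50 to 50, top at z = 10 mm. +x is the way the head slides to the gauge. Stem channel: two cheeks, x 0 to 31, inner faces at y = -10 and 10, outer at 21.5, 38 high, chamfered on top. Black pad: x 37 to 87, y -22 to 22, top at z = 16. Two pins of 10 mm diameter at x = 88, y = -22 and 22, 46 high, stop the bezel. Free beside the case.
- nest (a point): Point of the rig where the gauge's origin lies when it is home (case on the pad and against both pins, stem in the channel): x = 50.5, y = 0, z = 16 mm in the rig's frame. Axes as the rig's; at home the gauge's axes are the same.
- head (a joint): Position of the sealing head along its rail in m: 0 fully back, 0.060 with the seal against the stem end of a gauge that is home, 0.066 end of travel without a gauge. The slide is stiff (about 4 N) and stays where it is left.
- head_grip (a point): Middle of the head's upright black knob, 25 mm in diameter, 68 mm above the bench (grip from 56 to 80 mm; below it the head's aluminium block, 44 x 52 mm, ends at 47 mm). It moves with the head; axes as the rig's.
- seal_face (a point): Centre of the head's rubber seal face, diameter 16 mm, 38 mm ahead (+x of the rig) of the knob's axis and 28.5 mm above the bench, at the height of a home gauge's stem. It moves with the head.
- tape_spool: White spool of sealing tape, 52 x 52 x 17 mm, lying flat on the bench at the back. Origin under its centre. Leave alone.
- ball_valve: Small ball valve with a lever, 33 x 110 x 51 mm, lying on the bench. Origin under the centre of its 33 x 110 mm outline. Leave alone.
- screwdriver: Screwdriver, 29 x 206 x 29 mm, lying on the bench at the back. Origin under its centre, its length along y. Leave alone.
Not all that is in view belongs to the job. Of the things that look like the gauge, the larger one is meant.

How it is judged:
By the outcome, as a careful person would: the job done as asked, in the order asked, and still so for the second after the job is handed in, with the robot touching nothing.
It also fails if it takes over 64 s, if anything falls off the work surface, if the arm or the gripper's body presses on something with over 40 N, if the wrist force passes 120 N, or if a joint passes its speed limit or range.

## Working session

There is one attempt and no reset: what is moved stays moved. The work goes in short steps, Python scripts to look and compute and a shell command to move; the robot and the scene stay as the last step left them, time stands still between calls to the robot, and variables do not carry over. Pictures are saved under pics/ and viewed, at most 10 in all, crops included, and the job is handed in when it is done.

```bash
mkdir -p pics; python3 - <<'E'
from rig import bot
import cv2,numpy as np
s=bot.sense();print(s['time'],s['position'],s['eef_rot'],s['finger_gap'])
for n in("scene","side"):
    cv2.imwrite(f"pics/{n}0.png",bot.capture(n))
    c=bot.get_calibration(n);print(n,np.round(c['K'],1).tolist(),(-c['R'].T@c['t']).round(3),c['R'].round(3).tolist())
E
```

```text
0.0 [0.28852382 0.61004719 0.24757373] [-1.54201160e-04  2.19092234e-01  9.75703983e-01 -5.54257117e-04] 0.08571068174351974
scene [[440.1, 0.0, 283.0], [0.0, 440.1, 206.6], [0.0, 0.0, 1.0]] [1.165 0.326 0.548] [[-0.719, 0.695, 0.02], [0.326, 0.362, -0.873], [-0.614, -0.621, -0.487]]
side [[394.4, 0.0, 278.9], [0.0, 394.4, 213.3], [0.0, 0.0, 1.0]] [ 0.109 -0.898  0.441] [[0.827, -0.562, 0.001], [-0.238, -0.352, -0.905], [0.509, 0.749, -0.425]]
```

View pics/scene0.png

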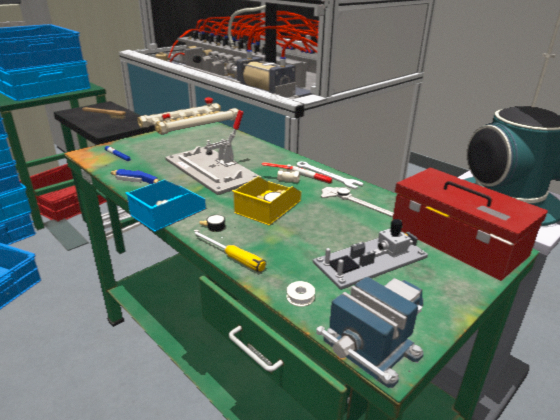

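View pics/side0.png

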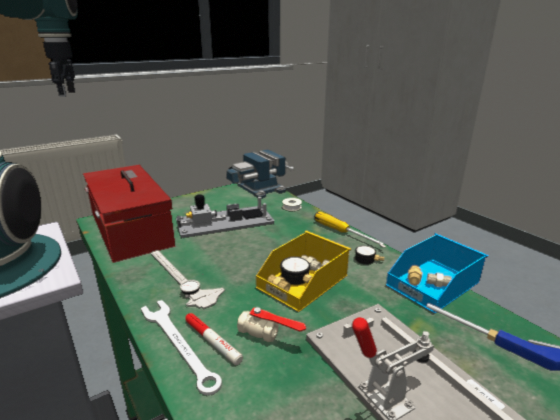

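The scene view shows the yellow bin at about (267,198), the rig with its black knob at (397,227), and the smaller decoy gauge on the bench at (215,222). In the side view the meant gauge sits in the yellow bin at about (295,265), with the rig knob at (200,201). I'll triangulate these roughly.

```bash
cat > h.py <<'E'
from rig import bot
import numpy as np,cv2
from scipy.spatial.transform import Rotation as Ro
def plane(c,px,z):
    d=c['R'].T@np.linalg.solve(c['K'],[px[0],px[1],1.]);o=-c['R'].T@c['t']
    return o+d*(z-o[2])/d[2]
def proj(c,X):
    p=(c['R']@np.atleast_2d(X).T+c['t'][:,None]);p=c['K']@p;return (p[:2]/p[2]).T
def pose():
    s=bot.sense();return s,Ro.from_quat(np.roll(s['eef_rot'],-1))
E
python3 - <<'E'
from h import *
a=bot.get_calibration("scene");b=bot.get_calibration("side");w=bot.get_calibration("wrist")
for n,c,p,z in[("dial s",b,(295,265),.034),("knob sc",a,(397,226),.075),("knob si",b,(200,200),.075),
 ("binfrontL",b,(257,285),.0),("binfrontR",b,(290,306),0),("bin si right",b,(347,272),.0),("bin sc",a,(264,222),0),
 ("rig sc1",a,(331,283),.0),("rig sc2",a,(314,262),.01),("rig3",a,(427,256),.01),("rig si L",b,(182,234),0),("rig si R",b,(272,224),0),("pin sc1",a,(340,273),.01),
 ("small",b,(365,253),.02),("spool",a,(300,293),.015),("valve",b,(262,325),.02)]: print(n,plane(c,p,z).round(3))
s,R=pose();print(R.as_matrix().round(2).tolist());print(w['K'].tolist(),(w['R']@R.as_matrix()).round(3).tolist(),(R.inv().apply(-w['R'].T@w['t']-s['position'])).round(3))
E
```

```text
dial s [ 0.492 -0.388  0.034]
knob sc [ 0.452 -0.061  0.075]
knob si [ 0.435 -0.087  0.075]
binfrontL [ 0.423 -0.362  0.   ]
binfrontR [ 0.439 -0.448  0.   ]
bin si right [ 0.595 -0.425  0.   ]
bin sc [ 0.562 -0.349  0.   ]
rig sc1 [ 0.618 -0.09   0.   ]
rig sc2 [ 0.603 -0.15   0.01 ]
rig3 [ 0.41  -0.003  0.01 ]
rig si L [ 0.383 -0.087  0.   ]
rig si R [ 0.588 -0.162  0.   ]
pin sc1 [ 0.592 -0.09   0.01 ]
small [ 0.653 -0.415  0.02 ]
spool [ 0.698 -0.098  0.015]
valve [ 0.36  -0.482  0.02 ]
[[-0.9, 0.43, -0.0], [0.43, 0.9, -0.0], [0.0, -0.0, -1.0]]
[[363.07543603066625, 0.0, 283.26362162529233], [0.0, 363.07543603066625, 209.08939183639154], [0.0, 0.0, 1.0]] [[0.001, 1.0, -0.0], [-0.959, 0.0, -0.282], [-0.282, 0.001, 0.959]] [ 0.071  0.002 -0.125]
```

```bash
python3 -m creep '[0,0,8,0,0,-8,85, 0,0,8,0,0,-8,85, 0,0,8,0,0,-8,85, 0,0,8,0,0,-8,85, 0,0,8,0,0,-8,85, 0,0,8,0,0,-8,85, 0,0,8,0,0,-8,85, 0,0,8,0,0,-8,85]'
python3 -m creep '[0,0,8,0,0,0,85, 0,0,7,0,0,0,85, 0,0,0,-39,24,0,85, 0,0,0,-39,24,0,85, 0,0,0,-39,24,0,85, 0,0,0,-39,24,0,85, 0,0,0,-39,24,0,85, 0,0,0,-39,24,0,85]'
python3 -m creep '[0,0,0,-39,24,0,85, 0,0,0,-39,24,0,85, 0,0,0,-39,24,0,85, 0,0,0,-39,24,0,85, 0,0,0,-39,24,0,85, 0,0,0,-39,24,0,85, 0,0,0,-39,24,0,85, 0,0,0,-39,24,0,85]'
python3 -m creep '[0,0,0,-39,24,0,85, 0,0,0,-39,24,0,85, 0,0,0,0,0,0,85, 0,0,0,0,0,0,85]'
```

```text
time: 0.9
position: [0.2886, 0.6101, 0.3122]
eef_rot: [0.0, 0.705, 0.709, -0.0]
force: [0.3, -0.5, -0.0]
finger_gap: 0.085
gripper_force: 0.0
time: 1.7
position: [0.3703, 0.3461, 0.312]
eef_rot: [0.0, 0.79, 0.614, -0.0]
force: [0.6, -0.2, -0.1]
finger_gap: 0.0851
gripper_force: 0.0
time: 2.5
position: [0.4792, -0.0039, 0.3123]
eef_rot: [0.0, 0.79, 0.613, 0.0]
force: [0.6, -0.3, 0.0]
finger_gap: 0.0852
gripper_force: 0.0
time: 2.9
position: [0.5064, -0.09, 0.3117]
eef_rot: [-0.001, 0.79, 0.613, -0.0]
force: [-0.5, 0.1, 1.0]
finger_gap: 0.085
gripper_force: 0.0
```

```bash
python3 - <<'E'
from h import *
s,R=pose();print(s['position'],s['joint_velocities'],R.as_matrix().round(2).tolist())
c=bot.get_calibration("wrist");cv2.imwrite("pics/w1.png",bot.capture("wrist"))
import pickle;pickle.dump(c,open("w1.pkl","wb"))
E
```

```text
[ 0.50635334 -0.0900471   0.3117222 ] [ 0.03872052 -0.02231433  0.00736392  0.00208033  0.00193832  0.0078841 ] [[0.25, 0.97, -0.0], [0.97, -0.25, 0.0], [0.0, -0.0, -1.0]]
```

View pics/w1.png

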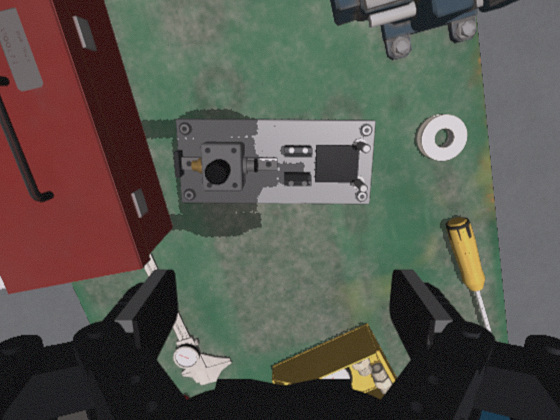

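The wrist view shows the rig plate with corners near (177,121), (375,121), (369,204) and (180,203). The head is to the left with its knob at (216,172), the pad is at (337,163), and the pins are at (361,146) and (361,184). The bin is at the bottom and needs a view of its own.

```bash
python3 - <<'E'
from h import *
import pickle
from scipy.optimize import least_squares
c=pickle.load(open("w1.pkl","rb"));g=cv2.cvtColor(cv2.imread("pics/w1.png"),cv2.COLOR_BGR2GRAY)
px=np.float32([[177,121],[375,121],[369,204],[180,203],[316,145],[359,145],[357,183],[315,183]]).reshape(-1,1,2)
q=cv2.cornerSubPix(g,px.copy(),(4,4),(-1,-1),(3,30,.01)).reshape(-1,2);print(q.tolist())
M=np.array([[-125,50,10],[105,50,10],[105,-50,10],[-125,-50,10],[37,22,16],[87,22,16],[87,-22,16],[37,-22,16]])/1e3
def f(p):
    r=Ro.from_euler('z',p[2]);return (proj(c,r.apply(M)+[p[0],p[1],0])-q).ravel()
s=least_squares(f,[.5,-.09,-.25],loss='soft_l1');print(s.x,np.degrees(s.x[2]),s.fun.reshape(-1,2).round(1).tolist())
r=Ro.from_euler('z',s.x[2])
print("nest",r.apply([.0505,0,.016])+[s.x[0],s.x[1],0]);print("knob0 pred vs seen",plane(c,(216,172),.08))
E
python3 -m creep '[0,0,0,-45,10,0,85, 0,0,0,-45,10,0,85, 0,0,0,-45,10,0,85, 0,0,0,-40,10,0,85, 0,0,0,-40,5,0,85, 0,0,0,0,0,0,85, 0,0,0,0,0,0,85]'
python3 - <<'E'
from h import *
s,R=pose();print(s['position'])
c=bot.get_calibration("wrist");cv2.imwrite("pics/w2.png",bot.capture("wrist"))
import pickle;pickle.dump(c,open("w2.pkl","wb"))
E
```

```text
[[176.7062530517578, 118.33975982666016], [374.27142333984375, 120.96134948730469], [367.6263427734375, 202.9326629638672], [178.39300537109375, 200.4285430908203], [316.0, 145.0], [359.0, 145.0], [357.0, 183.0], [313.1077880859375, 180.26683044433594]]
[ 0.50800812 -0.08437932 -0.26968527] -15.45182763786071 [[-2.7, -1.9], [1.1, -0.7], [0.4, 1.5], [1.0, 0.7], [-0.6, -0.6], [-0.1, 0.2], [-1.0, -0.2], [0.6, 1.7]]
nest [ 0.55668278 -0.09783394  0.016     ]
knob0 pred vs seen [ 0.44401134 -0.06680558  0.08      ]
time: 3.65
position: [0.497, -0.3081, 0.3122]
eef_rot: [-0.0, 0.79, 0.614, 0.0]
force: [-0.5, -0.3, 1.0]
finger_gap: 0.0848
gripper_force: 0.0
[ 0.49703406 -0.30808572  0.31223315]
```

View pics/w2.png

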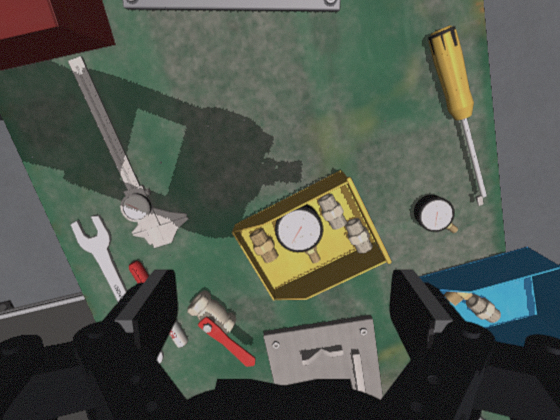

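The wrist view shows the bin with its low front at lower left, (235,233) to (275,297), and its back at right, (345,172) to (390,262). The gauge dial is at (298,230), with the stem pointing to about (316,259). The nipples are at (263,245), (330,210) and (357,235). Next I'll compute coordinates and take an enlarged crop.

```bash
python3 - <<'E'
from h import *
import pickle
c=pickle.load(open("w2.pkl","rb"));im=cv2.imread("pics/w2.png")
d=plane(c,(298,230),.034);e=plane(c,(316,259),.0155);print("dial",d,"stemend",e,"len",np.linalg.norm((d-e)[:2]),np.degrees(np.arctan2(*(d-e)[1::-1])))
for n,p,z in[("backL",(345,172),.064),("backR",(390,262),.064),("frontL",(235,233),.03),("frontR",(275,297),.03),("n1",(263,245),.03),("n0",(330,210),.03),("n2",(357,235),.03),("small",(435,215),.025),("valve lever",(228,340),.05),("valve",(210,312),.02)]:print(n,plane(c,p,z).round(4))
cv2.imwrite("pics/w2c.png",cv2.resize(im[155:315,215:415],None,fx=4,fy=3.75,interpolation=cv2.INTER_CUBIC)[:600])
E
```

```text
dial [ 0.49743794 -0.38103598  0.034     ] stemend [ 0.50948187 -0.43091058  0.0155    ] len 0.05130820251273822 103.57611443684692
backL [ 0.5613 -0.3203  0.064 ]
backR [ 0.5897 -0.4327  0.064 ]
frontL [ 0.4236 -0.3676  0.03  ]
frontR [ 0.4482 -0.4621  0.03  ]
n1 [ 0.4519 -0.3907  0.03  ]
n0 [ 0.5394 -0.3676  0.03  ]
n2 [ 0.5641 -0.406   0.03  ]
small [ 0.6594 -0.4061  0.025 ]
valve lever [ 0.3798 -0.4946  0.05  ]
valve [ 0.3587 -0.4679  0.02  ]
```

View pics/w2c.png

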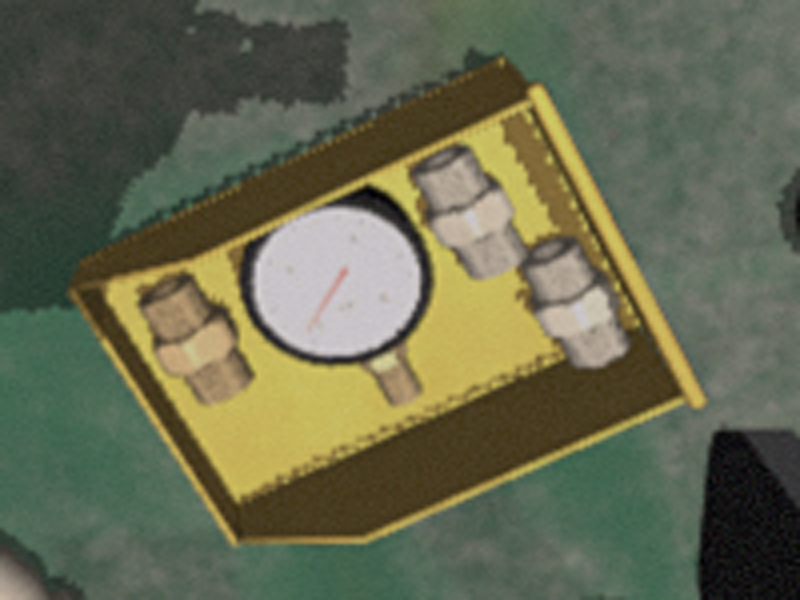

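```bash
python3 -m creep '[0,0,-7,0,0,0,60, 0,0,-7,0,0,0,36, 0,0,-7,0,0,0,36, 0,0,-7,0,0,0,36, 0,0,0,-28,-4,38,36, 0,0,0,-28,-4,38,36, 0,0,0,-28,-4,38,36, 0,0,0,-28,-5,38,36]'
python3 -m creep '[0,0,0,0,0,0,36, 0,0,0,0,0,0,36]'
python3 - <<'E'
from h import *
s,R=pose();print(s['position'],s['finger_gap'],R.as_matrix().round(3).tolist())
c=bot.get_calibration("wrist");im=bot.capture("wrist");cv2.imwrite("pics/w3.png",im)
import pickle;pickle.dump(c,open("w3.pkl","wb"))
for X in[(.5073,-.4213,.0155),(.4975,-.381,.034),(.5095,-.431,.0155)]:print(proj(c,X))
E
```

```text
time: 4.5
position: [0.5078, -0.4206, 0.1595]
eef_rot: [0.001, 0.617, 0.787, 0.0]
force: [0.4, -0.6, -0.7]
finger_gap: 0.0356
gripper_force: 0.0
time: 4.7
position: [0.5074, -0.4202, 0.1602]
eef_rot: [-0.001, 0.617, 0.787, 0.0]
force: [0.5, 0.3, 1.2]
finger_gap: 0.0362
gripper_force: 0.0
[ 0.50739659 -0.42024056  0.16020783] 0.03618975676163378 [[-0.238, 0.971, -0.001], [0.971, 0.238, 0.001], [0.001, -0.0, -1.0]]
[[280.83227367 202.33348222]]
[[280.68763483 151.33174086]]
[[280.63287522 214.66722285]]
```

View pics/w3.png

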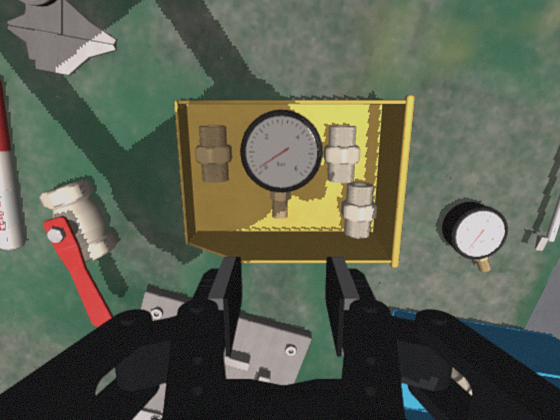

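The gauge dial is at (281,151), the stem end is at (279,217), and the stem lines up with the gripper centre at (283). The predicted points match within about 3 px, so I'll descend, grip and lift.

```bash
python3 -m creep '[0,0,0,-1,-1,40,36, 0,0,0,0,0,40,36, 0,0,0,0,0,30,36, 0,0,0,0,0,18,36, 0,0,0,0,0,10,36, 0,0,0,0,0,0,36, 0,0,0,0,0,0,36]'
python3 -m creep '[0,0,0,0,0,0,10, 0,0,0,0,0,0,5, 0,0,0,0,0,0,5, 0,0,0,0,0,0,5, 0,0,0,0,0,0,5]' 110
```

```text
time: 5.45
position: [0.5069, -0.4232, 0.0242]
eef_rot: [0.001, 0.618, 0.786, -0.0]
force: [-0.1, 0.1, 0.4]
finger_gap: 0.0359
gripper_force: 0.0
time: 5.95
position: [0.5067, -0.4235, 0.024]
eef_rot: [0.001, 0.618, 0.786, -0.0]
force: [-0.7, 0.5, 8.6]
finger_gap: 0.0097
gripper_force: 107.8
```

```bash
python3 - <<'E'
from h import *
im=bot.capture("wrist");cv2.imwrite("pics/w4.png",cv2.resize(im[100:400,130:430],None,fx=2,fy=2,interpolation=cv2.INTER_CUBIC))
E
```

```text
(no output)
```

View pics/w4.png

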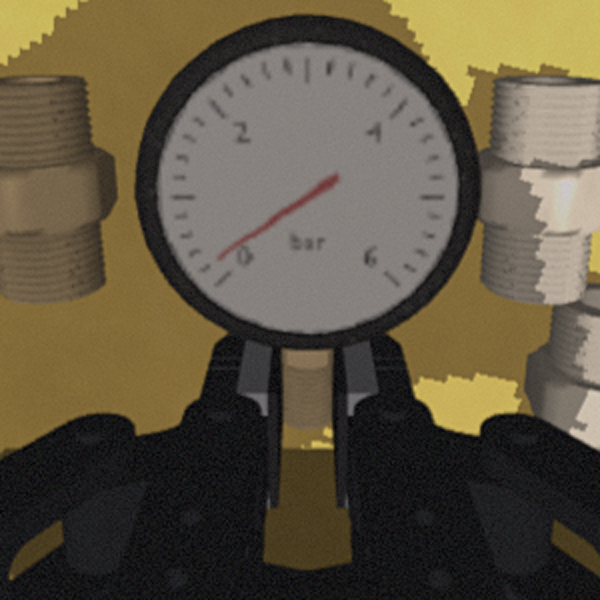

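The pads close around the stem right up to the bezel, with the thread visible between them at about (305,400) in the crop. The case and nipples are undisturbed. Lifting.

```bash
python3 -m creep '[0,0,0,0,0,-4,5, 0,0,0,0,0,-8,5, 0,0,0,0,0,-10,5, 0,0,0,0,0,-15,5, 0,0,0,0,0,-20,5, 0,0,0,0,0,-20,5, 0,0,0,0,0,-20,5, 0,0,0,0,0,-13,5]'
python3 - <<'E'
from h import *
im=bot.capture("wrist");cv2.imwrite("pics/w5.png",im)
E
```

```text
time: 6.8
position: [0.5065, -0.4232, 0.1352]
eef_rot: [0.001, 0.618, 0.786, -0.0]
force: [0.1, -1.0, -1.9]
finger_gap: 0.01
gripper_force: 107.8
```

View pics/w5.png

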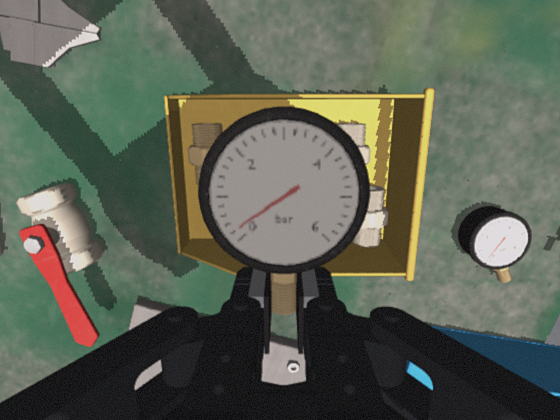

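The gauge is held level, with the dial at (284,190) and the same size as before. The nipples are still in the bin. I'll carry it over and turn it to the rig's yaw.

```bash
python3 -m creep '[0,0,0,15,3,0,5, 0,0,0,33,7,0,5, 0,0,0,40,8,0,5, 0,0,0,40,8,0,5, 0,0,0,35,7,0,5, 0,0,0,20,4,0,5, 0,0,0,12,2,0,5, 0,0,4,0,0,0,5]'
python3 -m creep '[0,0,8,0,0,0,5, 0,0,8,0,0,0,5, 0,0,8,0,0,0,5, 0,0,8,0,0,0,5, 0,0,8,0,0,0,5, 0,0,8,0,0,0,5, 0,0,8,0,0,0,5, 0,0,8,0,0,0,5]'
python3 -m creep '[0,0,8,0,0,0,5, 0,0,8,0,0,0,5, 0,0,8,0,0,0,5, 0,0,8,0,0,0,5, 0,0,8,0,0,0,5, 0,0,8,0,0,0,5, 0,0,4,0,0,0,5, 0,0,0,0,0,0,5]'
python3 - <<'E'
from h import *
s,R=pose();print(R.as_matrix().round(3).tolist(),s['qpos'].round(2))
y=R.as_matrix()[:,1];print(np.degrees(np.arctan2(y[1],y[0])))
E
```

```text
time: 7.65
position: [0.4976, -0.2226, 0.1318]
eef_rot: [-0.0, 0.644, 0.765, 0.0]
force: [-0.0, -0.9, -1.8]
finger_gap: 0.0097
gripper_force: 107.8
time: 8.45
position: [0.4976, -0.2242, 0.1316]
eef_rot: [-0.0, 0.953, 0.304, -0.0]
force: [0.2, -0.3, -1.4]
finger_gap: 0.0101
gripper_force: 107.8
time: 9.25
position: [0.4976, -0.2241, 0.1317]
eef_rot: [-0.0, 0.99, -0.143, -0.0]
force: [0.5, -0.0, -1.8]
finger_gap: 0.0101
gripper_force: 107.8
[[0.959, -0.282, -0.001], [-0.282, -0.959, 0.0], [-0.001, -0.0, -1.0]] [-0.47 -0.11  1.86 -0.    1.39  1.39]
-106.39299001354325
```

```bash
python3 -m creep '[0,0,0,0,0,25,5, 0,0,0,0,0,30,5, 0,0,0,0,0,25,5, 0,0,0,0,0,15,5, 0,0,0,0,0,9,5, 0,0,0,0,0,4,5, 0,0,0,0,0,2,5, 0,0,0,0,0,0,5]'
python3 -m creep '[0,0,0,0,0,0,5]'
```

```text
time: 10.05
position: [0.4982, -0.2244, 0.023]
eef_rot: [0.0, 0.99, -0.142, 0.0]
force: [-0.3, -0.3, -1.6]
finger_gap: 0.0098
gripper_force: 107.8
time: 10.15
position: [0.4983, -0.2244, 0.0231]
eef_rot: [0.0, 0.99, -0.142, 0.001]
force: [0.2, -0.8, -1.4]
finger_gap: 0.0101
gripper_force: 107.8
```

```bash
python3 -m creep '[0,0,0,0,0,2,5, 0,0,0,0,0,0,5, 0,0,0,0,0,0,34, 0,0,0,0,0,0,34, 0,0,0,0,0,0,34, 0,0,0,0,0,0,34, 0,0,0,0,0,-15,34, 0,0,0,0,0,-40,34]'
python3 -m creep '[0,0,0,0,0,-45,60, 0,0,0,20,0,-45,85, 0,0,0,23,0,0,85, 0,0,-8,0,0,0,85, 0,0,-8,0,0,0,85, 0,0,-8,0,0,0,85, 0,0,-8,0,0,0,85, 0,0,-8,0,0,0,85]'
python3 -m creep '[0,0,-8,0,0,0,85, 0,0,-8,0,0,0,85, 0,0,-8,0,0,0,85, 0,0,-8,0,0,0,85, 0,0,-8,0,0,0,85, 0,0,-8,0,0,0,85, 0,0,-8,0,0,0,85, 0,0,-8,0,0,0,85]'
python3 -m creep '[0,0,-8,0,0,0,85, 0,0,-8,0,0,0,85, 0,0,-8,0,0,0,85, 0,0,-8,0,0,0,85, 0,0,-8,0,0,0,85, 0,0,-8,0,0,0,85, 0,0,-8,0,0,0,85, 0,0,-8,0,0,0,85]'
python3 -m creep '[0,0,-8,0,0,0,85, 0,0,-3,0,0,0,85, 0,0,0,0,0,0,85, 0,0,0,0,0,0,85]'
cat >> h.py <<'E'
def gauge(im,c,z=.031):
    """dial white blob -> centre; candidates"""
    hsv=cv2.cvtColor(im,cv2.COLOR_BGR2HSV)
    m=((hsv[...,1]<45)&(hsv[...,2]>95)).astype('uint8')*255
    m=cv2.morphologyEx(m,cv2.MORPH_CLOSE,np.ones((5,5)))
    out=[]
    for k in cv2.findContours(m,cv2.RETR_EXTERNAL,cv2.CHAIN_APPROX_NONE)[0]:
        A=cv2.contourArea(k)
        if A<800:continue
        (x,y),(a,b),_=cv2.fitEllipse(k)
        if A/(np.pi*a*b/4)>.9 and min(a,b)/max(a,b)>.85: out.append((x,y,a,b,plane(c,(x,y),z).round(4)))
    return out
E
python3 - <<'E'
from h import *
import pickle
s,R=pose();c=bot.get_calibration("wrist");im=bot.capture("wrist");cv2.imwrite("pics/w6.png",im);pickle.dump(c,open("w6.pkl","wb"))
y=R.as_matrix()[:,1];print(s['position'],np.degrees(np.arctan2(y[1],y[0])),s['qpos'][5],s['finger_gap'])
for o in gauge(im,c):print(o)
hsv=cv2.cvtColor(im,cv2.COLOR_BGR2HSV)
X=np.array([.54,-.2367,0]);u=np.array([.959,-.282,0]);print(proj(c,[X+[0,0,.031],X-52*u/1000+[0,0,.0125]]))
E
```

```text
time: 10.95
position: [0.4964, -0.2234, 0.0736]
eef_rot: [-0.001, 0.99, -0.142, -0.003]
force: [0.1, -0.3, -0.1]
finger_gap: 0.0339
gripper_force: 0.0
time: 11.75
position: [0.5392, -0.2363, 0.1666]
eef_rot: [0.0, 0.978, 0.208, 0.0]
force: [0.9, -0.1, -0.1]
finger_gap: 0.0848
gripper_force: 0.0
time: 12.55
position: [0.5391, -0.2363, 0.1666]
eef_rot: [0.0, 0.719, 0.695, 0.0]
force: [-0.4, 0.7, -0.7]
finger_gap: 0.0846
gripper_force: 0.0
time: 13.35
position: [0.5392, -0.2363, 0.1666]
eef_rot: [0.0, 0.242, 0.97, -0.0]
force: [0.7, -0.3, -0.7]
finger_gap: 0.0853
gripper_force: 0.0
time: 13.75
position: [0.5392, -0.2363, 0.1661]
eef_rot: [0.0, 0.151, 0.988, -0.0]
force: [0.5, -0.0, 0.4]
finger_gap: 0.0851
gripper_force: 0.0
[ 0.53917533 -0.23626912  0.16608786] 72.5732230788296 -1.7229835718503237 0.08505619040466854
[[280.74926922 202.95109712]
 [279.55722078 129.76828747]]
```

```bash
python3 - <<'E'
from h import *
import pickle
c=pickle.load(open("w6.pkl","rb"));im=cv2.imread("pics/w6.png");g=cv2.GaussianBlur(cv2.cvtColor(im,cv2.COLOR_BGR2GRAY),(3,3),1)
h=cv2.HoughCircles(g,cv2.HOUGH_GRADIENT,1,20,param1=120,param2=30,minRadius=25,maxRadius=60)
print(h)
hsv=cv2.cvtColor(im,cv2.COLOR_BGR2HSV)
print(hsv[203,282],hsv[190,270],hsv[203,300])
for r in range(120,180,6): print(r,hsv[r,262:302:4].tolist())
E
```

```text
[[[282.5 198.5  38.5]
  [478.5 315.5  34.4]]]
[168  16 189] [ 17  16 147] [150   5 217]
120 [[56, 25, 71], [53, 30, 68], [72, 37, 69], [63, 38, 74], [40, 32, 72], [56, 32, 63], [60, 34, 67], [56, 27, 75], [30, 18, 72], [30, 18, 72]]
126 [[49, 30, 68], [55, 23, 68], [63, 35, 65], [53, 32, 72], [51, 24, 75], [45, 20, 76], [60, 24, 65], [45, 28, 72], [35, 22, 71], [47, 24, 73]]
132 [[49, 30, 69], [53, 30, 68], [57, 34, 67], [21, 59, 73], [17, 93, 118], [18, 97, 116], [16, 89, 120], [27, 38, 67], [53, 28, 73], [45, 30, 69]]
138 [[40, 21, 72], [45, 14, 72], [50, 23, 68], [25, 45, 74], [17, 95, 116], [17, 96, 120], [18, 89, 112], [21, 36, 71], [45, 15, 68], [64, 26, 69]]
144 [[47, 25, 72], [45, 25, 82], [35, 20, 78], [30, 31, 74], [18, 94, 111], [18, 93, 112], [16, 93, 115], [26, 50, 71], [51, 39, 65], [67, 35, 66]]
150 [[45, 27, 75], [53, 26, 78], [56, 28, 73], [17, 91, 98], [18, 99, 155], [18, 92, 155], [17, 93, 157], [18, 92, 105], [47, 25, 72], [56, 30, 67]]
156 [[50, 32, 72], [45, 15, 68], [48, 17, 74], [19, 93, 101], [17, 93, 153], [17, 94, 149], [19, 93, 150], [19, 92, 103], [60, 24, 74], [60, 33, 69]]
162 [[41, 28, 73], [54, 19, 68], [0, 0, 30], [15, 93, 71], [0, 62, 41], [10, 64, 36], [20, 64, 36], [15, 90, 51], [23, 41, 25], [64, 32, 55]]
168 [[60, 12, 22], [10, 20, 39], [150, 16, 32], [18, 28, 46], [17, 22, 80], [20, 15, 103], [9, 19, 93], [15, 15, 70], [135, 15, 33], [45, 14, 37]]
174 [[20, 21, 36], [4, 14, 142], [11, 14, 144], [14, 19, 146], [10, 16, 146], [17, 16, 143], [17, 16, 142], [13, 12, 144], [10, 16, 147], [16, 19, 147]]
```

```bash
cat >> h.py <<'E'
def locate(im,c,win,zb=0.0,rmin=30,rmax=50):
    x0,x1,y0,y1=win
    g=cv2.GaussianBlur(cv2.cvtColor(im,cv2.COLOR_BGR2GRAY),(3,3),1)[y0:y1,x0:x1]
    h=cv2.HoughCircles(g,cv2.HOUGH_GRADIENT,1,20,param1=120,param2=25,minRadius=rmin,maxRadius=rmax)
    cx,cy,r=h[0][0];cx+=x0;cy+=y0
    hsv=cv2.cvtColor(im,cv2.COLOR_BGR2HSV);m=(abs(hsv[...,0].astype(int)-18)<6)&(hsv[...,1]>70)&(hsv[...,2]>60)
    pts=[]
    for row in range(int(cy-75),int(cy-r-1)):
        xs=np.where(m[row,int(cx-20):int(cx+20)])[0]
        if len(xs)>=8: pts.append((row,int(cx-20)+xs.mean(),len(xs)))
    pts=np.array(pts);d=plane(c,(cx,cy),zb+.029)
    a=[plane(c,(p[1],p[0]),zb+.0175) for p in pts]
    a=np.array(a);v=-np.polyfit(a[:,1],a[:,0],1)[0] if 0 else None
    vx,vy,px,py=cv2.fitLine(a[:,:2].astype(np.float32),cv2.DIST_HUBER,0,1e-4,1e-5).ravel()
    yaw=np.degrees(np.arctan2(vy,vx)); yaw2=np.degrees(np.arctan2(*(d-a.mean(0))[1::-1]))
    print("circle",cx,cy,r,"case",d.round(4),"stem px rows",pts[0],pts[-1],"yaw line",yaw,"yaw case-stem",yaw2,"end dist",np.linalg.norm((d-a[0])[:2]))
E
python3 - <<'E'
from h import *
import pickle
c=pickle.load(open("w6.pkl","rb"));im=cv2.imread("pics/w6.png")
locate(im,c,(200,380,110,290))
E
```

```text
circle 282.5 198.5 38.1 case [ 0.5376 -0.2346  0.029 ] stem px rows [129. 282.  15.] [158.  282.5  20. ] yaw line -16.109926 yaw case-stem -17.018135525220544 end dist 0.04999354105259335
```

```bash
python3 -m creep '[0,0,0,2,1,35,85, 0,0,0,0,0,40,85, 0,0,0,0,0,35,85, 0,0,0,0,0,20,85, 0,0,0,0,0,10,85, 0,0,0,0,0,5,85, 0,0,0,0,0,0,85, 0,0,0,0,0,0,50]' 70
python3 -m creep '[0,0,0,0,0,0,50, 0,0,0,0,0,0,50, 0,0,0,0,0,0,50, 0,0,0,0,0,0,50, 0,0,0,0,0,0,50]'
```

```text
time: 14.6
position: [0.5381, -0.235, 0.0216]
eef_rot: [0.001, 0.151, 0.989, -0.0]
force: [-0.3, -0.1, 0.5]
finger_gap: 0.073
gripper_force: 0.0
time: 15.1
position: [0.5382, -0.235, 0.0222]
eef_rot: [0.001, 0.151, 0.989, -0.0]
force: [-3.5, 2.8, 11.6]
finger_gap: 0.0541
gripper_force: 73.1
```

```bash
python3 -m creep '[0,0,0,0,0,-5,50, 0,0,0,0,0,-10,50, 0,0,0,0,0,-20,50, 0,0,0,0,0,-20,50, 0,0,0,0,0,-20,50, 0,0,0,0,0,-10,50, 0,0,0,0,0,0,50]'
python3 - <<'E'
from h import *
import pickle
s,R=pose();c=bot.get_calibration("wrist");im=bot.capture("wrist");cv2.imwrite("pics/w7.png",im);pickle.dump(c,open("w7.pkl","wb"))
zb=s['position'][2]-.0222
locate(im,c,(180,400,100,330),zb,45,75)
ri=np.array([.508,-.0844]);a=np.radians(-15.45);t=ri+.062*np.array([np.cos(a),np.sin(a)]);d=np.r_[t-s['position'][:2],0]
print(s['position'],"target case",t,"tool delta mm",R.inv().apply(d)*1e3)
E
```

```text
time: 15.8
position: [0.5381, -0.235, 0.1071]
eef_rot: [0.001, 0.151, 0.989, -0.0]
force: [0.2, -0.2, -1.6]
finger_gap: 0.0542
gripper_force: 73.9
circle 283.5 280.5 66.6 case [ 0.5297 -0.2305  0.1139] stem px rows [205.  282.5  40. ] [211.  282.5  40. ] yaw line -17.318624 yaw case-stem -16.392249700761052 end dist 0.025049367346952473
[ 0.53811895 -0.23497866  0.10709402] target case [ 0.56775952 -0.10091664] tool delta mm [ 1.15968021e+01  1.36808977e+02 -8.49961106e-02]
```

```bash
python3 -m creep '[0,0,0,2,12,0,50, 0,0,0,3,27,0,50, 0,0,0,3,33,0,50, 0,0,0,3,33,0,50, 0,0,0,2,22,0,50, 0,0,-1.5,2,10,0,50, 0,0,0,0,0,0,50, 0,0,0,0,0,0,50]'
python3 - <<'E'
from h import *
import pickle
s,R=pose();c=bot.get_calibration("wrist");im=bot.capture("wrist");cv2.imwrite("pics/w8.png",im);pickle.dump((c,s),open("w8.pkl","wb"))
x=-R.as_matrix()[:,0];print(s['position'],np.degrees(np.arctan2(x[1],x[0])))
E
```

```text
time: 16.65
position: [0.5637, -0.0998, 0.1049]
eef_rot: [-0.0, 0.137, 0.991, -0.0]
force: [-0.9, -0.1, -1.0]
finger_gap: 0.0543
gripper_force: 73.9
[ 0.56372156 -0.09976961  0.10485979] -15.803896638187974
```

View pics/w8.png

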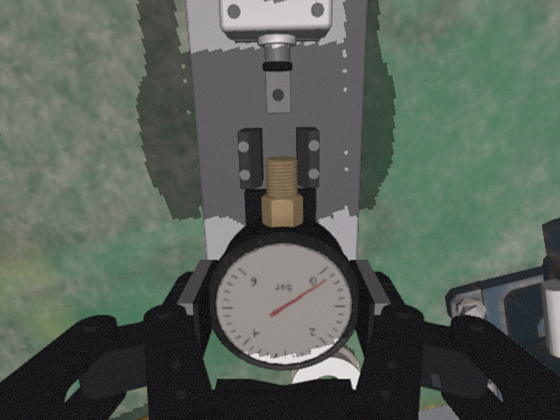

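The held gauge has its dial at (285,303), hex at (283,210) and stem end at (283,158). The channel cheeks have inner edges at columns 263 and 297 over rows 129–189, and the seal is at (278,66). I'll work out the offset.

```bash
python3 - <<'E'
from h import *
import pickle
c,s=pickle.load(open("w8.pkl","rb"));im=cv2.imread("pics/w8.png")
R=Ro.from_quat(np.roll(s['eef_rot'],-1));p=s['position']
T=lambda px,z:(R.inv().apply(plane(c,px,z)-p)*1e3).round(1)
zb=p[2]-.0222
print("gauge end",T((283,158),zb+.0185),"hex",T((283,210),zb+.0195),"dial",T((285.5,303),zb+.029))
print("screws mid",T((278.5,146),.038),T((279.8,176.5),.038),"inner edges L",T((263,135),.036),T((263,185),.036),"R",T((297,135),.036),T((297,185),.036))
print("seal",T((278,66),.0285),"tail",T((278.5,92),.01))
g=cv2.GaussianBlur(cv2.cvtColor(im,cv2.COLOR_BGR2GRAY),(5,5),1).astype(int)
hsv=cv2.cvtColor(im,cv2.COLOR_BGR2HSV).astype(int)
sat=cv2.GaussianBlur(hsv[...,1].astype(np.uint8),(5,5),1).astype(int)
L=[];Rr=[]
for r in range(55,235,10):
    d=np.diff(sat[r]);l=180+np.argmin(d[180:215]);q=345+np.argmax(d[345:372])
    a,b=T((l+.5,r),.01),T((q+.5,r),.01);L.append(a);Rr.append(b)
L,Rr=np.array(L),np.array(Rr)
fl=lambda A:np.polyfit(A[:,0],A[:,1],1)
print("left edge y",np.median(L[:,1]),L[:,1].tolist(),"right",np.median(Rr[:,1]),Rr[:,1].tolist());print(fl(L),fl(Rr))
ri=np.array([.508,-.0844,0]);print("old rig: axis rig x=15 in tool",(R.inv().apply(ri+Ro.from_euler('z',-15.45,degrees=True).apply([.015,0,0])-p)*1e3).round(1))
E
```

```text
gauge end [52.   1.6  3.7] hex [33.   1.6  2.7] dial [ 0.1  2.5 -6.8]
screws mid [49.  -0.8 66.9] [32.7 -0.2 66.9] inner edges L [54.5 -9.  68.9] [27.6 -9.4 68.9] R [54.5  8.9 68.9] [27.6  9.2 68.9]
seal [89.  -1.1 76.4] tail [76.7 -1.1 94.9]
left edge y -50.7 [-51.6, -51.4, -51.2, -51.0, -50.8, -51.2, -51.0, -50.8, -50.6, -50.4, -50.8, -50.6, -50.4, -50.2, -50.0, -49.8, -49.6, -49.3] right 48.75 [47.8, 47.6, 48.0, 48.3, 48.1, 48.4, 48.2, 48.5, 48.9, 48.7, 49.0, 48.8, 49.2, 48.9, 49.3, 49.1, 49.5, 49.2]
[-1.89989846e-02 -4.96814377e+01] [-1.63893576e-02  4.94273991e+01]
old rig: axis rig x=15 in tool [ 42.7  -0.3 104.9]
```

```bash
python3 -m creep '[0,0,0,0,-2,8,50, 0,0,0,0,0,15,50, 0,0,0,0,0,12,50, 0,0,0,0,0,3,50, 0,0,0,0,0,0,50, 0,0,0,0,0,0,50]'
python3 - <<'E'
from h import *
import pickle
s,R=pose();c=bot.get_calibration("wrist");im=bot.capture("wrist");cv2.imwrite("pics/w9.png",im);pickle.dump((c,s),open("w9.pkl","wb"))
p=s['position'];x=-R.as_matrix()[:,0];print(p,np.degrees(np.arctan2(x[1],x[0])))
T=lambda px,z:(R.inv().apply(plane(c,px,z)-p)*1e3).round(1)
hsv=cv2.cvtColor(im,cv2.COLOR_BGR2HSV).astype(int)
m=(abs(hsv[...,0]-18)<7)&(hsv[...,1]>70)&(hsv[...,2]>60)
sat=cv2.GaussianBlur(hsv[...,1].astype(np.uint8),(5,5),1).astype(int);v=cv2.GaussianBlur(hsv[...,2].astype(np.uint8),(3,3),1).astype(int)
for r in range(60,240,8):
    xs=np.where(m[r,240:330])[0]+240
    d=np.diff(sat[r]);l=150+np.argmin(d[150:215]);q=345+np.argmax(d[345:400])
    print(r,(xs.min(),xs.max(),len(xs)) if len(xs)>8 else None,"plate",l,q,T(((l+q)/2+.5,r),.01)[:2],v[r,225:340:3].tolist() if 90<r<200 and r%16==12 else "")
E
```

```text
time: 17.3
position: [0.5636, -0.1014, 0.0675]
eef_rot: [0.0, 0.138, 0.99, 0.0]
force: [0.0, -0.3, -1.4]
finger_gap: 0.0544
gripper_force: 73.9
[ 0.56358858 -0.10140754  0.06749987] -15.818329923641508
60 None plate 173 385 [89.9 -0.2] 
68 None plate 174 384 [86.4 -0.2] 
76 None plate 175 384 [82.9  0.1] 
84 None plate 176 383 [79.3  0.1] 
92 None plate 176 383 [75.7  0. ] [101, 99, 101, 101, 100, 101, 100, 99, 100, 100, 101, 100, 100, 93, 124, 129, 97, 66, 68, 67, 64, 118, 129, 114, 101, 101, 101, 100, 101, 101, 100, 101, 100, 101, 101, 101, 100, 100, 100]
100 None plate 177 382 [72.  0.] 
108 None plate 178 382 [68.3  0.3] [100, 100, 101, 101, 99, 100, 100, 101, 101, 100, 100, 101, 100, 100, 116, 129, 131, 129, 128, 126, 129, 127, 129, 117, 96, 99, 100, 100, 101, 100, 101, 100, 101, 100, 100, 100, 100, 99, 100]
116 None plate 179 382 [64.5  0.5] 
124 None plate 179 381 [60.7  0.3] [99, 99, 99, 100, 100, 98, 100, 99, 99, 101, 100, 100, 100, 100, 101, 100, 101, 100, 100, 101, 100, 100, 100, 100, 100, 100, 100, 100, 100, 101, 100, 100, 100, 100, 100, 100, 101, 100, 99]
132 None plate 
[... 704 characters left out ...]
4, 99, 99, 43, 49, 50, 50, 50, 56, 63, 62, 61, 68, 100, 100, 100]
180 (np.int64(266), np.int64(296), 31) plate 184 378 [32.7  0.7] 
188 (np.int64(267), np.int64(296), 30) plate 185 377 [28.5  0.7] [99, 99, 97, 120, 127, 128, 128, 71, 49, 50, 49, 46, 39, 97, 99, 121, 128, 132, 130, 127, 127, 129, 126, 111, 97, 98, 36, 49, 50, 49, 46, 105, 123, 123, 123, 111, 99, 99, 99]
196 (np.int64(264), np.int64(301), 38) plate 186 377 [24.3  1. ] 
204 (np.int64(262), np.int64(302), 41) plate 187 376 [20.  1.] 
212 (np.int64(262), np.int64(302), 41) plate 187 376 [15.6  1. ] 
220 (np.int64(262), np.int64(302), 41) plate 189 376 [11.2  1.5] 
228 None plate 189 375 [6.7 1.2] 
236 None plate 190 375 [2.1 1.5]
```

```bash
python3 -m creep '[0,0,0,0,0,8,50, 0,0,0,0,0,10,50, 0,0,0,0,0,6,50, 0,0,0,0,0,3,50, 0,0,0,0,0,1,50, 0,0,0,0,0,0,50]'
python3 -m creep '[0,0,0,0,0,1,50, 0,0,0,0,0,0,50]'
```

```text
time: 17.95
position: [0.5635, -0.1014, 0.0393]
eef_rot: [-0.0, 0.138, 0.99, 0.0]
force: [0.2, 0.5, -2.1]
finger_gap: 0.0541
gripper_force: 73.9
time: 18.15
position: [0.5635, -0.1014, 0.0385]
eef_rot: [0.0, 0.138, 0.99, -0.0]
force: [0.1, -0.5, -1.7]
finger_gap: 0.0541
gripper_force: 73.9
```

```bash
python3 -m creep '[0,0,0,-1.5,0,0,50, 0,0,0,-1.5,0,0,50, 0,0,0,0,0,0,50]'
python3 -m creep '[0,0,0,-1,0,0,50, 0,0,0,0,0,0,50]'
python3 -m creep '[0,0,0,-1,0,0,50, 0,0,0,0,0,0,50]'
```

```text
time: 18.45
position: [0.5666, -0.1022, 0.0384]
eef_rot: [0.0, 0.138, 0.99, -0.0]
force: [0.3, -0.3, -1.4]
finger_gap: 0.0543
gripper_force: 73.9
time: 18.65
position: [0.5673, -0.1025, 0.0383]
eef_rot: [-0.0, 0.138, 0.99, 0.0]
force: [0.6, 1.2, -1.3]
finger_gap: 0.0541
gripper_force: 74.0
time: 18.85
position: [0.5677, -0.1025, 0.0383]
eef_rot: [-0.001, 0.138, 0.99, 0.0]
force: [-7.8, 1.8, 2.9]
finger_gap: 0.0544
gripper_force: 74.5
```

```bash
python3 -m creep '[0,0,0,-0.5,0,0,50, 0,0,0,0,0,0.5,50, 0,0,0,0,0,0.5,50, 0,0,0,0,0,0,50]'
```

```text
time: 19.25
position: [0.5678, -0.1025, 0.0382]
eef_rot: [-0.001, 0.138, 0.99, 0.0]
force: [-19.7, 5.2, 18.7]
finger_gap: 0.054
gripper_force: 75.9
```

```bash
python3 -m creep '[0,0,0,0,0,-0.5,70, 0,0,0,0,0,0,80, 0,0,0,0,0,0,80, 0,0,0,0,0,0,80, 0,0,0,0,0,-10,80, 0,0,0,0,0,-30,80, 0,0,0,0,0,-45,80, 0,0,0,0,0,0,80]'
python3 -m creep '[0,0,0,0,0,0,80]'
cat > look.py <<'E'
from h import *
import pickle,sys
n=sys.argv[1]
s,R=pose();c=bot.get_calibration("wrist");im=bot.capture("wrist");cv2.imwrite(f"pics/{n}.png",im);pickle.dump((c,s),open(f"{n}.pkl","wb"))
p=s['position'];x=-R.as_matrix()[:,0];print(p,np.degrees(np.arctan2(x[1],x[0])))
T=lambda px,z:(R.inv().apply(plane(c,px,z)-p)*1e3).round(1)
hsv=cv2.cvtColor(im,cv2.COLOR_BGR2HSV).astype(int)
m=(abs(hsv[...,0]-18)<7)&(hsv[...,1]>70)&(hsv[...,2]>60)
sat=cv2.GaussianBlur(hsv[...,1].astype(np.uint8),(5,5),1).astype(int)
for r in range(20,300,12):
    xs=np.where(m[r,230:340])[0]+230
    d=np.diff(sat[r]);l=150+np.argmin(d[150:225]);q=340+np.argmax(d[340:400])
    print(r,(int(xs.min()),int(xs.max()),len(xs)) if len(xs)>8 else None,T(((l+q)/2+.5,r),.01)[:2])
h=cv2.HoughCircles(cv2.GaussianBlur(cv2.cvtColor(im,cv2.COLOR_BGR2GRAY),(3,3),1),cv2.HOUGH_GRADIENT,1,10,param1=120,param2=25,minRadius=10,maxRadius=60);print(h)
E
python3 look.py w10
```

```text
time: 20.05
position: [0.571, -0.1034, 0.1298]
eef_rot: [0.004, 0.138, 0.99, -0.0]
force: [0.5, -0.2, -0.3]
finger_gap: 0.08
gripper_force: 0.0
time: 20.15
position: [0.5693, -0.103, 0.1246]
eef_rot: [0.001, 0.138, 0.99, -0.0]
force: [-0.3, 0.1, -1.0]
finger_gap: 0.08
gripper_force: 0.0
[ 0.56933106 -0.1030039   0.12462974] -15.812104241349397
20 None [118.   -0.6]
32 None [111.5  -0.3]
44 None [104.8  -0.4]
56 None [98.1 -0.1]
68 None [91.2 -0.1]
80 None [84.2 -0.1]
92 None [77.1 -0.1]
104 None [69.9  0.5]
116 None [62.5  0.2]
128 None [55.   0.5]
140 (273, 291, 19) [47.4  0.8]
152 (274, 291, 18) [39.6  0.8]
164 (270, 295, 26) [31.6  0.8]
176 None [23.5  0.8]
188 None [15.3  1.5]
200 None [6.9 1.5]
212 None [-1.7  1.5]
224 None [-10.5   1.9]
236 None [-19.4   1.9]
248 None [-28.5   1.9]
260 None [-37.8   1.9]
272 None [-47.3  -5. ]
284 None [-57.    1.2]
296 None [-66.9  -5.1]
[[[283.5 223.5  40.8]
  [327.5 367.5  36.3]
  [324.5 352.5  33.3]
  [273.5 213.5  53.9]
  [275.5 229.5  50.5]
  [290.5 215.5  50.6]
  [337.5 358.5  23. ]
  [469.5 294.5  26.6]
  [336.5 249.5  12.7]
  [293.5 231.5  28. ]
  [316.5 360.5  23.2]
  [454.5 281.5  18.3]
  [332.5 345.5  24.1]
  [229.5 251.5  11. ]
  [304.5 226.5  20.2]]]
```

```bash
python3 -m creep '[0,0,0,30,0,0,55, 0,0,0,45,-1,0,50, 0,0,0,45,-1,0,50, 0,0,-1,31,-0.6,0,50, 0,0,0,0,0,0,50, 0,0,0,0,0,0,50]'
python3 look.py w11 | head -3
python3 - <<'E'
from h import *
import pickle
c,s=pickle.load(open("w11.pkl","rb"));R=Ro.from_quat(np.roll(s['eef_rot'],-1))
# side/scene check of knob: dark blob near predicted TCP xy at z .075
for n in("scene","side"):
    cc=bot.get_calibration(n);im=bot.capture(n);cv2.imwrite(f"pics/{n}2.png",im)
    P=s['position'].copy();P[2]=.068;q=proj(cc,P)[0];x,y=map(int,q.round())
    roi=im[y-22:y+22,x-28:x+28].max(2)<45
    k,lab,st,ce=cv2.connectedComponentsWithStats(roi.astype('uint8'));print(n,q,[(st[i].tolist(),(ce[i]+[x-28,y-22]).round(1).tolist()) for i in range(1,k) if st[i][4]>25])
E
```

```text
time: 20.8
position: [0.4225, -0.0642, 0.1225]
eef_rot: [0.0, 0.129, 0.992, -0.0]
force: [1.4, -0.2, 0.0]
finger_gap: 0.0501
gripper_force: 0.0
[ 0.42248167 -0.06415085  0.12250266] -14.815926519954193
20 None [117.6  -9.5]
32 None [111.1 -16.2]
scene [402.93479656 223.29511237] [([41, 0, 8, 12, 66], [419.5, 206.0]), ([16, 19, 11, 16, 132], [395.9, 227.5])]
side [191.24991983 200.69617428] [([25, 0, 7, 9, 52], [191.1, 183.0]), ([32, 16, 9, 14, 101], [199.4, 201.3])]
```

```bash
python3 - <<'E'
from h import *
import pickle
c,s=pickle.load(open("w11.pkl","rb"));c1=pickle.load(open("w1.pkl","rb"));R=Ro.from_quat(np.roll(s['eef_rot'],-1))
C=[bot.get_calibration("scene"),bot.get_calibration("side")];q=[(395.9,227.5),(199.4,201.3)]
P=[k['K']@np.c_[k['R'],k['t']] for k in C]
X=cv2.triangulatePoints(P[0],P[1],np.array(q[0],float),np.array(q[1],float)).ravel();X=X[:3]/X[3]
print(X,R.inv().apply(X-s['position'])*1e3)
for z in(.062,.068,.08): print(z,[plane(k,p,z).round(4) for k,p in zip(C,q)],"w1",plane(c1,(216,172),.08).round(4))
print("w1 circ",cv2.HoughCircles(cv2.cvtColor(cv2.imread("pics/w1.png"),cv2.COLOR_BGR2GRAY)[140:210,190:250],cv2.HOUGH_GRADIENT,1,10,param1=100,param2=12,minRadius=8,maxRadius=16))
E
```

```text
[ 0.44117219 -0.06845402  0.06339919] [-19.1601086    0.61900562  59.10651535]
0.062 [array([ 0.4392, -0.0696,  0.062 ]), array([ 0.4424, -0.0652,  0.062 ])] w1 [ 0.444  -0.0668  0.08  ]
0.068 [array([ 0.4481, -0.0647,  0.068 ]), array([ 0.4371, -0.0784,  0.068 ])] w1 [ 0.444  -0.0668  0.08  ]
0.08 [array([ 0.4661, -0.055 ,  0.08  ]), array([ 0.4266, -0.1048,  0.08  ])] w1 [ 0.444  -0.0668  0.08  ]
w1 circ [[[27.5 32.5 13.2]]]
```

```bash
python3 -m creep '[0,0,0,-10,0,0,50, 0,0,0,-9,0,10,50, 0,0,0,0,0,20,50, 0,0,0,0,0,15,50, 0,0,0,0,0,7.5,50, 0,0,0,0,0,0,50]'
python3 -m creep '[0,0,0,0,0,0,15, 0,0,0,0,0,0,15, 0,0,0,0,0,0,15, 0,0,0,0,0,0,15, 0,0,0,0,0,0,15]' 40
```

```text
time: 21.55
position: [0.4408, -0.0691, 0.0692]
eef_rot: [-0.001, 0.129, 0.992, 0.0]
force: [0.1, 0.3, 1.0]
finger_gap: 0.0504
gripper_force: 0.0
time: 22.05
position: [0.4415, -0.0692, 0.0713]
eef_rot: [0.001, 0.129, 0.992, -0.0]
force: [-0.9, -0.8, 6.3]
finger_gap: 0.0226
gripper_force: 39.4
```

```bash
python3 -m creep '[0,0,0,-3,0,0,15, 0,0,0,-6,0,0,15, 0,0,0,-8,0,0,15, 0,0,0,-8,0,0,15, 0,0,0,-6,0,0,15, 0,0,0,-3,0,0,15, 0,0,0,0,0,0,15]'
python3 -m creep '[0,0,0,-2,0,0,15, 0,0,0,-1,0,0,15, 0,0,0,0,0,0,15]'
```

```text
time: 22.75
position: [0.4748, -0.078, 0.0713]
eef_rot: [0.001, 0.129, 0.992, -0.0]
force: [2.7, -2.5, 4.3]
finger_gap: 0.0228
gripper_force: 39.3
time: 23.05
position: [0.4773, -0.0787, 0.0713]
eef_rot: [0.001, 0.129, 0.992, -0.0]
force: [-3.3, -1.1, 7.4]
finger_gap: 0.023
gripper_force: 39.5
```

```bash
python3 -m creep '[0,0,0,-1,0,0,15, 0,0,0,-1,0,0,15, 0,0,0,0,0,0,15]'
python3 -m creep '[0,0,0,-1,0,0,15, 0,0,0,0,0,0,15]'
python3 -m creep '[0,0,0,-1,0,0,15, 0,0,0,0,0,0,15]'
```

```text
time: 23.35
position: [0.4792, -0.0792, 0.0713]
eef_rot: [0.001, 0.129, 0.992, -0.0]
force: [-2.2, -0.4, 6.7]
finger_gap: 0.023
gripper_force: 39.5
time: 23.55
position: [0.4801, -0.0795, 0.0713]
eef_rot: [0.001, 0.129, 0.992, -0.0]
force: [-2.1, -1.2, 7.2]
finger_gap: 0.0228
gripper_force: 39.5
time: 23.75
position: [0.4808, -0.0796, 0.0713]
eef_rot: [0.0, 0.129, 0.992, -0.0]
force: [-6.5, -0.1, 10.4]
finger_gap: 0.0228
gripper_force: 39.7
```

Resistance is starting to rise, so I'll press on gently.

```bash
python3 -m creep '[0,0,0,-1,0,0,15, 0,0,0,0,0,0,15]'
python3 -m creep '[0,0,0,-1,0,0,15, 0,0,0,0,0,0,15]'
```

```text
time: 23.95
position: [0.4811, -0.0797, 0.0712]
eef_rot: [-0.001, 0.129, 0.992, 0.0]
force: [-14.3, 1.5, 14.8]
finger_gap: 0.0233
gripper_force: 40.1
time: 24.15
position: [0.4814, -0.0798, 0.0712]
eef_rot: [-0.002, 0.129, 0.992, 0.0]
force: [-23.3, 4.4, 21.0]
finger_gap: 0.0226
gripper_force: 40.6
```

```bash
python3 -m creep '[0,0,0,0,0,0,50, 0,0,0,0,0,0,50, 0,0,0,0,0,0,50, 0,0,0,0,0,-15,50, 0,0,0,0,0,-40,50, 0,0,0,-20,0,-45,50, 0,0,0,-45,0,-10,50, 0,0,0,-45,0,0,50]'
python3 -m creep '[0,0,0,-20,0,0,50, 0,0,0,0,0,0,50, 0,0,0,0,0,0,50]'
python3 - <<'E'
from h import *
im=bot.capture("wrist");cv2.imwrite("pics/w12full.png",im);a=cv2.resize(im[20:320,160:420],None,fx=1.9,fy=1.9,interpolation=cv2.INTER_CUBIC)
b=bot.capture("side");b=cv2.resize(b[170:260,160:290],None,fx=2.3,fy=2.3,interpolation=cv2.INTER_CUBIC)
o=np.zeros((570,800,3),np.uint8);o[:570,:494]=a[:570,:494];o[:b.shape[0],496:496+b.shape[1]]=b[:,:304]
b2=cv2.resize(bot.capture("side")[220:320,240:370],None,fx=2.3,fy=2.3);o[220:220+b2.shape[0],496:496+b2.shape[1]]=b2[:,:304]
cv2.imwrite("pics/fin.png",o)
E
```

```text
time: 24.95
position: [0.5913, -0.1088, 0.1851]
eef_rot: [0.003, 0.129, 0.992, -0.0]
force: [-0.3, 0.5, 0.4]
finger_gap: 0.0501
gripper_force: 0.0
time: 25.25
position: [0.6083, -0.1133, 0.1807]
eef_rot: [-0.0, 0.129, 0.992, 0.0]
force: [-0.4, -0.3, 0.1]
finger_gap: 0.0499
gripper_force: 0.0
```

View pics/fin.png

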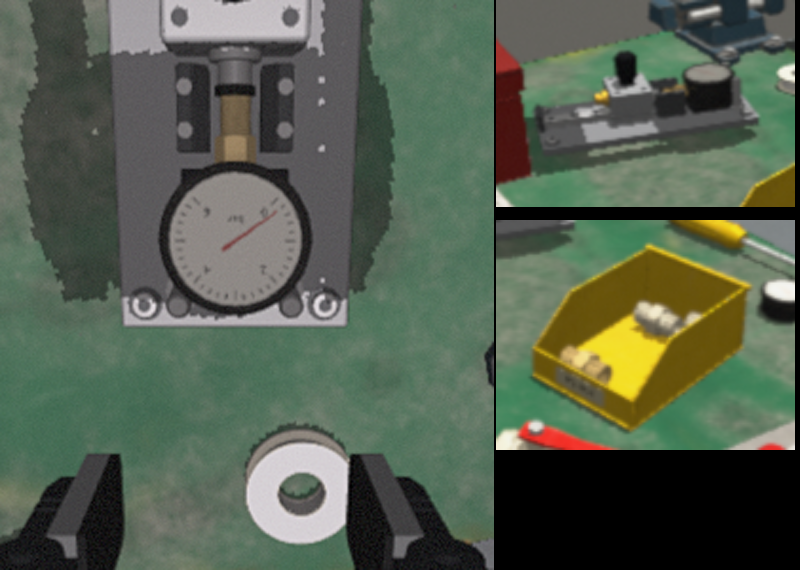

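In this view the bezel touches both pins at (180,303) and (290,303), the stem lies in the channel, and the seal at (235,88) meets the stem end. The nipples are still in the bin and the gripper is clear of everything. Handing in.

```bash
python3 -c "
from rig import bot
print(bot.sign_off())"
```

```text
the job is handed in; nothing more can be done
None
```

The gauge lies dial up in the rig against both pins with its stem in the channel, the sealing head is pressed firmly against the stem end, the nipples are still in the bin, and I handed the job in at about 25 s of the 64 s allowed.

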